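Count along the tabs and push the door stopper into the third gap

ROBOT

A 6-joint arm with a two-finger parallel gripper is mounted at the origin on the work surface. World frame = base frame: x ahead of the robot, y to its left, z up, the work surface at z = 0. Lengths are in mm, angles in degrees, forces in N, time in s.
With the tool pointing down it reaches from about 300 to 850 mm from the base axis. Payload 4.2 kg.
Tool frame: the origin (TCP) lies between the finger pads; the fingertips stand 8 mm ahead of it and the grasp point (between the pads) lies 11 mm behind it; x points along the fingers, y is the direction in which the jaws open and shut, and the axes are right-handed (so a half turn about x gives the same grasp; the last joint's range is limited). The gripper opens to 91 mm and grips with 3 to 60 N. Pads are 32 mm wide; open, the fingers measure 118 mm over their backs; the gripper's body (76 mm by 178 mm) begins 60 mm behind the grasp point.
Start: joints at [-67.552, 18.312, 89.639, -0, 72.044, -1.146], TCP at [230.155, -526.949, 183.276] pointing down, gripper open.
Joint ranges: [-177.97, 177.97], [-48.28, 115.42], [12.27, 149.76], [-77.06, 257.06], [2.81, 150.46], [-146.56, 146.56]. Speed limits (degrees/s): [147.25, 147.25, 180, 180, 180, 180].

INTERFACE

Orientations are given as [roll, pitch, yaw] about the fixed x, y, z axes, in that order (R = Rz(yaw) Ry(pitch) Rx(roll)).
In Python, from workcell import env gives the robot as it stands.
- The arm moves only by the tool arm_command, never from a script. Its arguments are lists of equal length, an entry for each row: "slide": the shift along the tool's x, y, z in cm, a list of three; "turn": the turn, a rotation vector about the tool's x, y, z in rad, a list of three; "grip": the closure in counts, from 0 (fully open) to 255 (shut). A call has 1 to 20 rows; each row is the pose to reach, as a shift and turn from the pose commanded when the call began, along the tool's axes at that moment; what a row does not reach only later rows make up. A row lasts 1/12 s, in which the tool goes at most 41.7 mm and 7.16 degrees, less where a joint would pass 70% of its speed; a pose out of reach is approached as far as the arm can. A call with a gripper value outside its range is refused whole. The fingers move at their own pace and stop on an object; "newtons" is the grip in N (left out, the last holds). Time passes only in rows, so rows that repeat a pose let the fingers close. It gives the time, the measured TCP pose, the force and the opening at its end, in the units of the state.
- env.state(): the state, without advancing time (a new reading comes with each control period).
- env.grab_frame(name): name is "scene" or "top" or "wrist"; returns (picture, depth): 400x640x3 uint8, red, green, blue; 400x640 float32, mm along the optical axis (not along the pixel's ray), 0 where there is no reading.
- env.calibration(name): a dict with "K" (3x3 intrinsics, pixels), "camera_from_world" (4x4, takes a point from world to camera coordinates); the wrist camera has in their place "T_tool_cam" (4x4, takes a point from camera to tool coordinates, whose origin is the TCP and whose axes are the tool frame's). Camera axes: x right, y up, looking along -z (the intrinsics and any distortion apply to the point x, -y, -z); pixel columns grow to the right and rows downward; lengths in mm; the calibration is good to about 2 mm. The wrist camera is an equidistant fisheye: a pixel r from the principal point sees the ray r / f radians off the axis. A picture is of the moment at which its call begins: read the wrist's pose just before it. calibration takes no time and is no camera call.
- env.job_done(): hands the job in, once; it reports no verdict.
Trained networks look in the newest picture that a camera, given by its name, has taken for a name from the list of things; names that differ only in an ending like _2 or _b are one class to them, and where a whole thing is asked for, a point or a joint stands for the part that bears it (a point fixed in the world has none). Each returns a list of dicts, best first, with "p" (0 to 1); they miss things now and then, are a little off and sometimes report something else, mostly with a low value. They report only what shows in the picture. A call takes as long as a camera call. They do not tell look-alikes from the thing itself.
- env.search_frame(camera, label): "point" ([x, y, z] in mm, in world coordinates, good to about 4 mm: the middle of the surface that is visible of it).
The state is a dict: "time_s": time; "qpos": joint angles; "qvel": joint speeds; "effort": joint torques, N m; "ee_pos": TCP position; "ee_rot": TCP orientation; "force": force on the tool from outside, world axes, zero at the start; "torque": the same for the moment, N m; "gripper_width": finger opening in mm.
Only numpy, scipy, OpenCV 4.12 (cv2) and the standard library are available. Lean on these libraries where they do the work, as an engineer would, in place of code of your own. Each camera call takes 0.05 s, during which the arm holds its last target.

TASK

The chrome door stopper lives in the third gap of the timber divider rack, counted from the end with the blue cap. Starting at the blue end, run a fingertip along the springy orange tabs on the rack's rail, bending the first, second and third over in turn, and stop at the third gap (the one just after the third tab) without bending the tabs beyond it; only then push the stopper across the worktop, never lifting or tipping it, into that third gap until it rests fully home against the rack's back. Leave the jar, the peg clip and the blue scraper alone.

Things in the scene. Friction and masses are not known exactly. Their poses are not given: they have to be found in the camera images.
- rack: Low timber divider rack, fixed, (mm) 50 deep (x), 232 long (y), 36 high. Origin: centre of its footprint on the worktop; +x from the open mouths to the back, z up. Ribs 8 thick, 30 high at y +112, +56, 0, -56, -112, rounded noses at x -25. Gaps between them 48 wide, centred at y +84, +28, -28, -84, open to -x, floored by the worktop. Back panel's inner face at x +17.
- rail_mid (a point): Middle of the top face of the rail (rack x +15, y 0, z 36). The rail, 20 deep and 6 thick, lies along the rack's y over the ribs and the rear of the gaps (rack x +5 to +25). An orange tab stands on it above each rib. Gap 1 lies between the tab at the blue end and the next; the third gap is at rack y -28 if the blue cap is at the +y end, at +28 if it is at the -y end.
- blue_cap: Blue plastic block fixed against one end of the rack, 50 by 20 by 36 high; it marks the end from which to count. Origin: centre of its underside, at rack y = +127 or -127 (rack x = 0).
- grey_cap: Grey plastic block of the same size fixed against the other end of the rack. Origin: centre of its underside.
- stopper: Loose chrome door stopper, an upright disc 40 in diameter and 24 high with a black rubber band, 150 to 300 g, standing on the worktop in front of the rack's mouths. Origin: centre of its underside; z up. Fully home in a gap, its centre is at rack x = -3.
- jar: Glass jar with an aluminium screw lid, 68 in diameter, 85 high, standing off one end of the rack. Origin: centre of its underside. Not to be moved.
- clip: Folded aluminium peg clip lying flat off the other end of the rack, 85 by 28 by 14 high. Origin: centre of its underside. Not to be moved.
- scraper: Blue silicone scraper lying flat behind the rack, 178 long by 55 by 12 high. Origin: on its underside, near the middle of its length. Not to be moved.
- tab_a (a joint): Springy orange tab at rack x +15, y +112: upright leaf 14 (x) by 3 (y), z 36 to 62.5, hinged at its foot. Value in rad: 0 upright, positive leans to rack -y, up to 1.4 either way; bent means beyond 0.25. Springs back by itself (0.06 N m/rad, under 3 N to bend). A fingertip run along the rail 8 mm below the tab's top bends it about 0.7 and passes over it.
- tab_b (a joint): Springy orange tab at rack x +15, y +56: upright leaf 14 (x) by 3 (y), z 36 to 62.5, hinged at its foot. Value in rad: 0 upright, positive leans to rack -y, up to 1.4 either way; bent means beyond 0.25. Springs back by itself (0.06 N m/rad, under 3 N to bend). A fingertip run along the rail 8 mm below the tab's top bends it about 0.7 and passes over it.
- tab_c (a joint): Springy orange tab at rack x +15, y +0: upright leaf 14 (x) by 3 (y), z 36 to 62.5, hinged at its foot. Value in rad: 0 upright, positive leans to rack -y, up to 1.4 either way; bent means beyond 0.25. Springs back by itself (0.06 N m/rad, under 3 N to bend). A fingertip run along the rail 8 mm below the tab's top bends it about 0.7 and passes over it.
- tab_d (a joint): Springy orange tab at rack x +15, y -56: upright leaf 14 (x) by 3 (y), z 36 to 62.5, hinged at its foot. Value in rad: 0 upright, positive leans to rack -y, up to 1.4 either way; bent means beyond 0.25. Springs back by itself (0.06 N m/rad, under 3 N to bend). A fingertip run along the rail 8 mm below the tab's top bends it about 0.7 and passes over it.
- tab_e (a joint): Springy orange tab at rack x +15, y -112: upright leaf 14 (x) by 3 (y), z 36 to 62.5, hinged at its foot. Value in rad: 0 upright, positive leans to rack -y, up to 1.4 either way; bent means beyond 0.25. Springs back by itself (0.06 N m/rad, under 3 N to bend). A fingertip run along the rail 8 mm below the tab's top bends it about 0.7 and passes over it.
Things that resemble listed ones, but are neither listed nor needed, are in the scene too. What is shaped like the stopper but pink is not meant.

How it is judged:
By the outcome, as a careful person would: the job done as asked, in the order asked, and still so for the second after the job is handed in, with the robot touching nothing.
It also fails if it takes over 62 s, if anything falls off the work surface, if the arm or the gripper's body presses on something with over 40 N, if the wrist force passes 120 N, or if a joint passes its speed limit or range.

## Working session

There is one attempt and no reset: what is moved stays moved. The work goes in short steps, Python scripts to look and compute and a tool call to move; the robot and the scene stay as the last step left them, time stands still between calls to the robot, and variables do not carry over. Pictures are saved under pics/ and viewed, and the job is handed in when it is done.

Besides the shell and the picture viewer there is one more tool, called after "Request:" as a command line: name --argument value ..., lists and objects as JSON in quotes. arm_command: Moves the arm, as the interface text tells. Its arguments: {"type":"object","properties":{"slide":{"type":"array","items":{"type":"array","items":{"type":"number"}}},"turn":{"type":"array","items":{"type":"array","items":{"type":"number"}}},"grip":{"type":"array","items":{"type":"number"}},"newtons":{"type":"number"}},"required":["slide","turn","grip"]}

```bash
mkdir -p pics; ls; python3 - <<'E'
from workcell import env
import cv2,json
print(env.state())
for n in ("scene","top"):
    p,d=env.grab_frame(n); cv2.imwrite(f"pics/{n}0.png",p[:,:,::-1])
    c=env.calibration(n); print(n,c)
    for l in ("rack","rail_mid","blue_cap","grey_cap","stopper","jar","clip","scraper","tab_a"):
        r=env.search_frame(n,l)
        print(l,[([round(float(v)) for v in q["point"]],round(q["p"],2)) for q in r[:6]])
E
```

```text
pics
{'time_s': 0.0, 'qpos': array([-6.75545680e+01,  1.83511038e+01,  8.97063613e+01, -1.99440917e-03,
        7.20421234e+01, -1.14538752e+00]), 'qvel': array([-0.03928405,  0.06758453,  0.01931083,  0.00137147, -0.06257187,
       -0.01260689]), 'effort': array([-2.53578459e-03, -4.12461805e+01, -2.31978071e+01,  7.25922128e-02,
        4.58117772e-02, -1.54101836e-04]), 'ee_pos': array([ 229.90057971, -526.43922121,  182.42600221]), 'ee_rot': array([-90.05460099,  89.90039339, 113.5368351 ]), 'force': array([-0.24808463,  0.12967689,  0.08249909]), 'torque': array([-0.00522844,  0.06501431, -0.04141248]), 'gripper_width': 91.23839174585984}
scene {'K': array([[462.49002517,   0.        , 318.26997605],
       [  0.        , 462.49002517, 202.8016033 ],
       [  0.        ,   0.        ,   1.        ]]), 'camera_from_world': array([[ 1.98836523e-01,  9.79821708e-01,  2.03336378e-02,
        -1.24708282e+02],
       [-6.91916848e-01,  1.25657533e-01,  7.10957987e-01,
         3.75817025e+02],
       [ 6.94056995e-01, -1.55433601e-01,  7.02940455e-01,
        -1.47691374e+03],
    
[... 549 characters left out ...]
    ]]), 'camera_from_world': array([[-2.89089550e-03, -9.99983929e-01, -4.87699326e-03,
        -6.71361853e+00],
       [ 9.73816836e-01, -3.92380723e-03,  2.27300184e-01,
        -6.15339739e+02],
       [-2.27315667e-01, -4.09219707e-03,  9.73812529e-01,
        -7.28671098e+02],
       [ 0.00000000e+00,  0.00000000e+00,  0.00000000e+00,
         1.00000000e+00]])}
rack [([639, 35, 33], 0.86)]
rail_mid [([640, 34, 35], 0.88)]
blue_cap [([630, 158, 35], 0.75)]
grey_cap [([632, -94, 34], 0.64)]
stopper [([520, 22, 26], 0.62), ([467, -60, 24], 0.6)]
jar [([629, -95, 34], 0.34), ([749, 30, 9], 0.16)]
clip [([596, -356, 12], 0.76)]
scraper [([743, 31, 7], 0.9), ([648, 34, 36], 0.53)]
tab_a []
```

View pics/scene0.png

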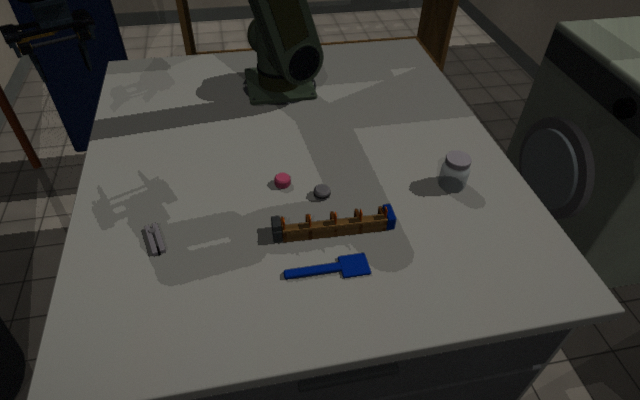

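View pics/top0.png

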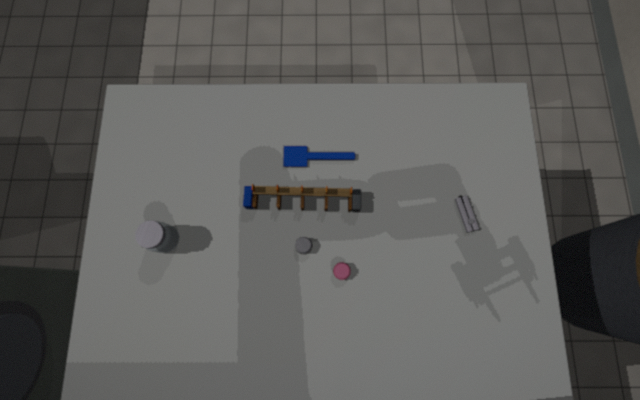

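The top view shows the blue cap at about (249,197), which is world +y, and the grey cap at (357,201). The chrome stopper is at (304,245) and the pink look-alike at (342,270). The mouths face the robot, so the third gap is at rack y = -28. Next I fit the rack pose from depth.

```bash
cat > h.py <<'E'
from workcell import env
import numpy as np, cv2
from scipy.spatial.transform import Rotation as Rn
def rot(s): return Rn.from_euler('xyz',s['ee_rot'],degrees=True).as_matrix()
def move(R0,p0,R1,p1):
    return np.round(R0.T@(np.array(p1)-p0)/10,2), np.round(Rn.from_matrix(R0.T@R1).as_rotvec(),3)
def cloud(n,d):
    c=env.calibration(n);K=c['K']; v,u=np.mgrid[0:400,0:640]
    X=np.stack([(u-K[0,2])/K[0,0]*d,-(v-K[1,2])/K[1,1]*d,-d],-1)
    M=np.linalg.inv(c['camera_from_world']); return X@M[:3,:3].T+M[:3,3]
def rackR(yaw):
    return Rn.from_euler('z',yaw).as_matrix()
E
python3 - <<'E'
from h import *
s=env.state(); R=rot(s); print(R.round(3))
print(env.calibration("wrist"))
for n in ("top","scene"):
    p,d=env.grab_frame(n); P=cloud(n,d); h=cv2.cvtColor(p,cv2.COLOR_RGB2HSV)
    print(n,'table z',np.median(P[...,2][(P[...,0]>400)&(P[...,0]<600)&(P[...,1]>80)&(P[...,1]<250)&(d>0)]))
    x,y,z=P[...,0],P[...,1],P[...,2]
    b=(h[...,0]>105)&(h[...,0]<130)&(h[...,1]>150)&(d>0)&(abs(y-150)<60)&(abs(x-640)<50)
    top=b&(z>30)
    print('blue top',P[top].mean(0).round(1),P[top].min(0).round(),P[top].max(0).round(),top.sum())
    rk=(abs(x-640)<60)&(abs(y-30)<160)&(z>30)&(z<44)&(d>0)
    q=P[rk][:,:2].astype(np.float32); print('rack',cv2.minAreaRect(q),len(q))
    ra=rk&(y>-75)&(y<140); print('railfit',np.polyfit(P[ra][:,1],P[ra][:,0],1))
    tb=(abs(x-640)<60)&(abs(y-30)<160)&(z>48)&(d>0)
    q=P[tb]; k=np.argsort(q[:,1]);print(q[k].round(0)[:60:2].tolist(), len(q))
    for cx,cy in ((525,25),(468,-60)):
        m=(np.hypot(x-cx,y-cy)<45)&(z>18)&(d>0); q=P[m][:,:2].astype(np.float32); print('disc',cv2.minEnclosingCircle(q),np.median(z[m]),m.sum())
E
```

```text
[[ 0.     0.4   -0.916]
 [-0.    -0.916 -0.4  ]
 [-1.     0.     0.   ]]
{'K': array([[309.70691629,   0.        , 321.02983693],
       [  0.        , 309.70691629, 198.52494446],
       [  0.        ,   0.        ,   1.        ]]), 'T_tool_cam': array([[ 4.32102453e-04,  2.76971214e-01, -9.60878119e-01,
        -2.00893675e+02],
       [ 9.99998369e-01, -1.80456195e-03, -7.04667561e-05,
        -1.01381771e+00],
       [-1.75348135e-03, -9.60876522e-01, -2.76971542e-01,
        -7.81203538e+01],
       [ 0.00000000e+00,  0.00000000e+00,  0.00000000e+00,
         1.00000000e+00]])}
top table z 0.5036510372733574
blue top [634.6 157.6  36.4] [613. 149.  31.] [659. 166.  41.] 147
rack ((633.5939331054688, 31.311294555664062), (274.3600769042969, 50.38813400268555), 88.0120620727539) 1307
railfit [3.35109627e-02 6.44333520e+02]
[[638.0, -81.0, 55.0], [648.0, -81.0, 61.0], [645.0, -80.0, 64.0], [638.0, -80.0, 64.0], [652.0, -26.0, 64.0], [648.0, -26.0, 64.0], [641.0, -26.0, 62.0], [653.0, -24.0, 62.0], [646.0, -24.0, 62.0], [641.0, -24.0, 61.0], [647.0, -24.0, 66.0], [641.0, 30.0, 63.0]
[... 946 characters left out ...]
.0], [650.0, -79.0, 65.0], [646.0, -79.0, 63.0], [647.0, -25.0, 54.0], [644.0, -25.0, 54.0], [643.0, -25.0, 59.0], [653.0, -24.0, 60.0], [651.0, -24.0, 52.0], [650.0, -24.0, 63.0], [648.0, -23.0, 57.0], [645.0, -23.0, 64.0], [649.0, 31.0, 61.0], [650.0, 31.0, 50.0], [640.0, 31.0, 49.0], [645.0, 32.0, 60.0], [644.0, 32.0, 65.0], [654.0, 32.0, 54.0], [653.0, 32.0, 56.0], [650.0, 32.0, 65.0], [646.0, 34.0, 64.0], [648.0, 86.0, 62.0], [647.0, 87.0, 58.0], [649.0, 87.0, 50.0], [656.0, 87.0, 51.0], [642.0, 88.0, 62.0]] 91
disc ((524.6242065429688, 28.89017105102539), 19.173063278198242) 23.875823388974084 160
disc ((466.6984558105469, -56.53711700439453), 20.790681838989258) 23.968834840683996 146
```

```bash
cat >> h.py <<'E'
C=np.array([632.3,31.8]); YAW=-0.033
def W(x,y,z): 
    c,s=np.cos(YAW),np.sin(YAW); return np.array([C[0]+c*x-s*y,C[1]+s*x+c*y,z])
Rt=np.array([[0,np.sin(YAW),-np.cos(YAW)],[0,-np.cos(YAW),-np.sin(YAW)],[-1,0,0]])
E
python3 - <<'E'
from h import *
print(np.linalg.det(Rt),W(15,150,62.5))
s=env.state(); R0=rot(s); p0=np.array([230.155,-526.949,183.276])
print(move(R0,p0,Rt,W(15,150,150)))
E
```

```text
1.0 [652.24093487 181.22342225  62.5       ]
(array([  3.32, -48.  , -67.03]), array([ 0.445, -0.   , -0.   ]))
```

Request:
arm_command --slide '[[3.32,-48,-67.03],[3.32,-48,-67.03],[3.32,-48,-67.03],[3.32,-48,-67.03],[3.32,-48,-67.03],[3.32,-48,-67.03],[3.32,-48,-67.03],[3.32,-48,-67.03],[3.32,-48,-67.03],[3.32,-48,-67.03],[3.32,-48,-67.03],[3.32,-48,-67.03],[3.32,-48,-67.03],[3.32,-48,-67.03],[3.32,-48,-67.03],[3.32,-48,-67.03],[3.32,-48,-67.03],[3.32,-48,-67.03],[3.32,-48,-67.03],[3.32,-48,-67.03]]' --turn '[[0.445,0,0],[0.445,0,0],[0.445,0,0],[0.445,0,0],[0.445,0,0],[0.445,0,0],[0.445,0,0],[0.445,0,0],[0.445,0,0],[0.445,0,0],[0.445,0,0],[0.445,0,0],[0.445,0,0],[0.445,0,0],[0.445,0,0],[0.445,0,0],[0.445,0,0],[0.445,0,0],[0.445,0,0],[0.445,0,0]]' --grip '[255,255,255,255,255,255,255,255,255,255,255,255,255,255,255,255,255,255,255,255]' --newtons 20

```text
time_s: 2.77
ee_pos: [653.2, 183.7, 149.8]
ee_rot: [-154.4, 90.0, 23.7]
force: [0.2, -0.4, -0.4]
gripper_width: 0.6
```

```bash
python3 - <<'E'
from h import *
for n in ("wrist","scene"):
    s=env.state(); p,d=env.grab_frame(n); cv2.imwrite(f"pics/{n}1.png",p[:,:,::-1])
s=env.state();print(s['ee_pos'],rot(s).round(3),Rt.round(3))
E
```

```text
[654.23399651 186.49289412 148.40758175] [[ 0.001 -0.028 -1.   ]
 [ 0.002 -1.     0.028]
 [-1.    -0.002 -0.001]] [[ 0.    -0.033 -0.999]
 [ 0.    -0.999  0.033]
 [-1.     0.     0.   ]]
```

View pics/wrist1.png

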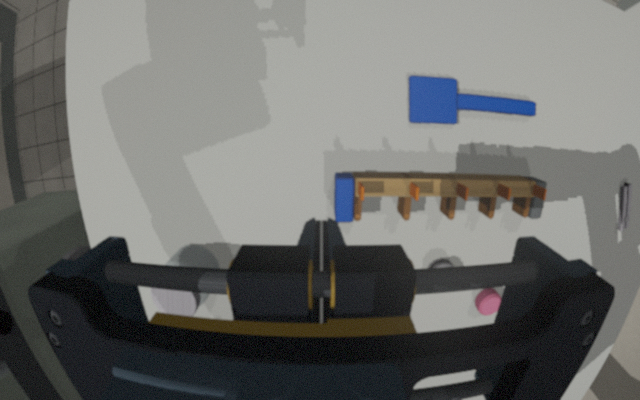

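View pics/scene1.png

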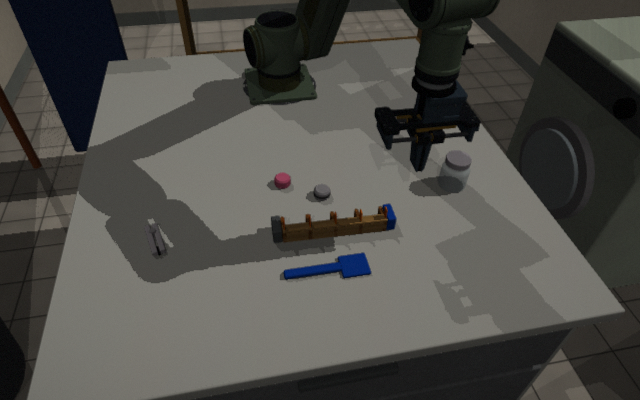

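```bash
python3 - <<'E'
from h import *
for i in range(4):
    s=env.state();print(s['time_s'],s['ee_pos'].round(2),s['qvel'].round(2),s['force'].round(2)); env.grab_frame("top")
    
s=env.state();R=rot(s);p,d=env.grab_frame("wrist")
c=env.calibration("wrist");K=c['K'];T=c['T_tool_cam']
def px(u,v,z):
    a=np.array([u-K[0,2],v-K[1,2]]);r=np.linalg.norm(a);th=r/K[0,0]
    ray=np.array([np.sin(th)*a[0]/r,-np.sin(th)*a[1]/r,-np.cos(th)])
    o=R@T[:3,3]+s['ee_pos']; dd=R@(T[:3,:3]@ray); return o+dd*(z-o[2])/dd[2]
for n,u,v,z in (("blue cap far L",336,174,36),("far right grey end",545,182,36),("stopper",443,262,24),("pink",488,297,24)): print(n,px(u,v,z).round(1))
E
```

```text
2.8667 [654.23 186.49 148.41] [-3.34 -2.91  4.65 -3.09  1.96 -1.56] [-0.85 -0.79 -0.3 ]
2.9167 [652.78 183.62 148.67] [-2.58 -2.39  3.11 -1.29  0.78 -0.34] [ 0.11 -0.08  0.14]
2.9667 [652.05 181.84 149.09] [-1.82 -1.72  1.65 -0.25  0.06  0.15] [-0.24 -0.27  0.26]
3.0167 [651.78 180.79 149.59] [-1.3  -1.32  0.8   0.07 -0.09  0.12] [ 0.07 -0.49 -0.09]
blue cap far L [664.5 164.9  36. ]
far right grey end [ 651.2 -103.7   36. ]
stopper [547.1  30.8  24. ]
pink [481.9 -50.9  24. ]
```

Request:
arm_command --slide '[[3,0,0],[6,0,0],[8,0,0],[8.75,0,0],[8.75,0,0],[8.75,0,0],[8.75,0,0],[8.75,0,0]]' --turn '[[0,0,0],[0,0,0],[0,0,0],[0,0,0],[0,0,0],[0,0,0],[0,0,0],[0,0,0]]' --grip '[255,255,255,255,255,255,255,255]'

```text
time_s: 3.78
ee_pos: [653.6, 181.3, 64.7]
ee_rot: [-164.9, 89.8, 13.2]
force: [0.4, 0.2, -0.1]
gripper_width: 0.6
```

```bash
python3 - <<'E'
from h import *
p,d=env.grab_frame("scene"); cv2.imwrite("pics/s2.png",cv2.resize(p[130:260,260:440,::-1],None,fx=4,fy=4))
p,d=env.grab_frame("wrist"); cv2.imwrite("pics/w2.png",p[:,:,::-1])
s=env.state();print(s['time_s'],s['ee_pos'].round(2),rot(s).round(3),s['force'].round(2),s['gripper_width'])
E
```

```text
3.8833 [653.11 181.37  64.05] [[ 0.003 -0.033 -0.999]
 [ 0.001 -0.999  0.033]
 [-1.    -0.001 -0.003]] [ 0.35 -0.01  0.89] 0.6767002860504198
```

View pics/s2.png

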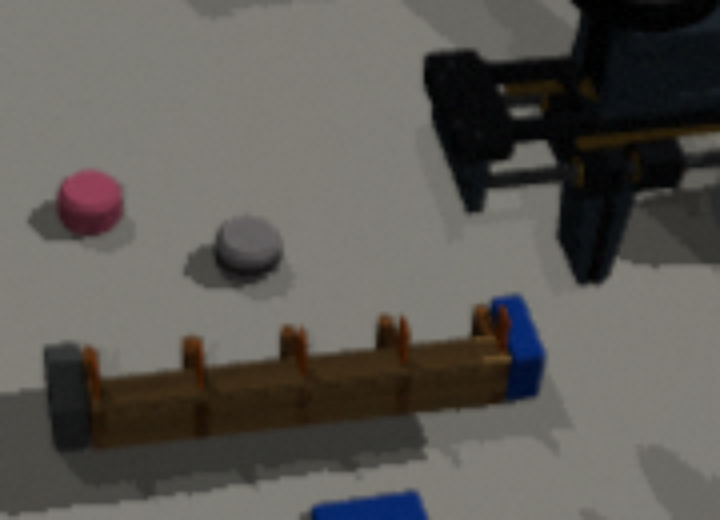

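View pics/w2.png

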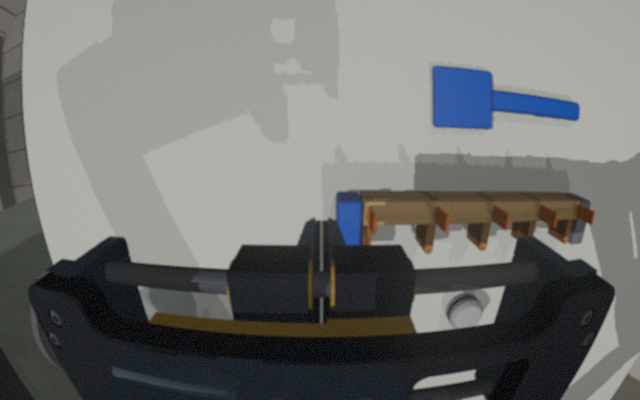

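```bash
python3 - <<'E'
from h import *
c=env.calibration("scene")
def pr(P):
    q=c['camera_from_world']@np.r_[P,1]; u=c['K'][0,0]*q[0]/-q[2]+c['K'][0,2]; v=-c['K'][1,1]*q[1]/-q[2]+c['K'][1,2]
    return (u-260)*4,(v-130)*4
s=env.state();print(s['ee_pos'])
print(pr(s['ee_pos']+rot(s)@[8,0,0]), [pr(W(15,y,62.5)) for y in (112,56,0,-56)], pr(W(0,137,36)))
E
```

```text
[653.11234071 181.37432859  64.0497966 ]
(np.float64(569.3357932484098), np.float64(315.7945316496239)) [(np.float64(502.9096422829473), np.float64(313.65724598357235)), (np.float64(402.3777244779287), np.float64(324.51283650190305)), (np.float64(300.3372695946384), np.float64(335.53132116530696)), (np.float64(196.75406630218322), np.float64(346.71639416571236))] (np.float64(533.0608620564401), np.float64(323.37749271247685))
```

```bash
python3 - <<'E'
from h import *
p,d=env.grab_frame("scene"); P=cloud("scene",d)
cv2.imwrite("pics/s3.png",cv2.resize(p[130:260,340:480,::-1],None,fx=5,fy=5,interpolation=cv2.INTER_CUBIC))
s=env.state();print(s['ee_pos'])
for v in range(176,206,3): print(v,[P[v,u].round(0).astype(int).tolist() for u in range(400,418,3)])
c=env.calibration("scene");M=np.linalg.inv(c['camera_from_world']);print('cam',M[:3,3])
E
```

```text
[652.88565307 181.35948771  63.6997227 ]
176 [[634, 170, 137], [671, 159, 171], [688, 157, 186], [690, 162, 187], [690, 168, 186], [690, 175, 185]]
179 [[632, 172, 127], [651, 170, 144], [669, 167, 160], [667, 175, 157], [661, 185, 150], [668, 187, 156]]
182 [[637, 171, 123], [652, 171, 136], [668, 169, 150], [666, 177, 148], [666, 184, 146], [668, 189, 148]]
185 [[637, 173, 114], [654, 171, 129], [668, 171, 142], [668, 177, 142], [666, 185, 139], [669, 190, 140]]
188 [[641, 172, 109], [658, 171, 124], [667, 172, 133], [665, 180, 129], [669, 185, 133], [669, 191, 132]]
191 [[643, 172, 102], [661, 170, 119], [669, 173, 126], [668, 180, 124], [669, 187, 124], [549, 258, 1]]
194 [[552, 218, 0], [662, 171, 111], [667, 175, 116], [668, 182, 115], [670, 188, 116], [562, 253, 4]]
197 [[562, 215, 0], [664, 172, 104], [666, 177, 105], [667, 183, 105], [669, 189, 106], [568, 252, -1]]
200 [[571, 212, -1], [575, 218, 2], [669, 177, 100], [669, 184, 98], [578, 240, 1], [577, 248, -1]]
203 [[583, 208, 2], [585, 215, 2], [586, 222, 2], [586, 230, 0], [588, 237, 1], [588, 244, 0]]
cam [1309.89300165 -154.59437899  773.52807083]
```

View pics/s3.png

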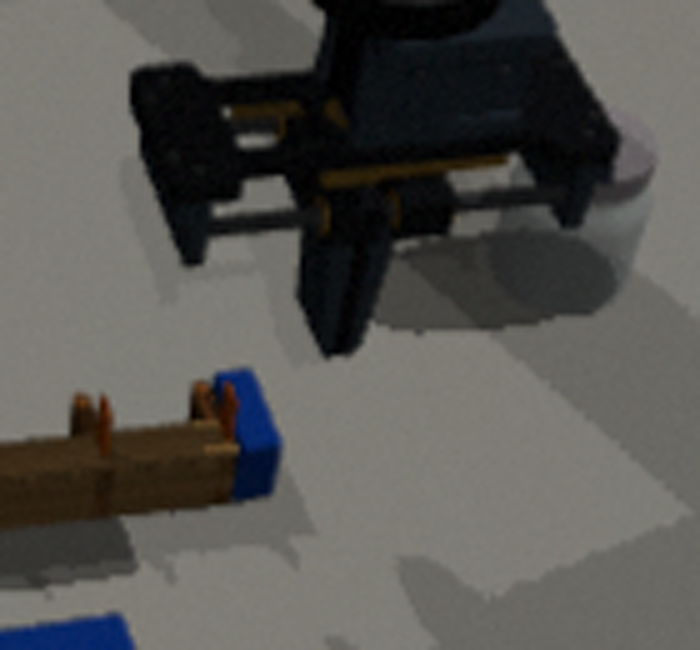

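```bash
python3 - <<'E'
from h import *
s=env.state();R=rot(s);p,d=env.grab_frame("wrist")
c=env.calibration("wrist");K=c['K'];T=c['T_tool_cam']
v,u=np.mgrid[0:400,0:640].astype(float)
a=np.stack([u-K[0,2],v-K[1,2]],-1);r=np.linalg.norm(a,axis=-1)+1e-9;th=r/K[0,0]
z=d; X=np.stack([np.tan(th)*a[...,0]/r*z,-np.tan(th)*a[...,1]/r*z,-z],-1)
Tl=X@T[:3,:3].T+T[:3,3]; Wd=Tl@R.T+s['ee_pos']
for q in ((100,300),(200,200),(210,350),(200,400)): print(q,Wd[q].round(1))
print('tool')
for vv in range(216,320,8): print(vv,[Tl[vv,uu].round(0).astype(int).tolist() for uu in (305,312,330,337)])
E
```

```text
(100, 300) [ 7.413e+02  1.971e+02 -4.000e-01]
(200, 200) [6.565e+02 2.957e+02 1.000e-01]
(210, 350) [654.6 159.5  35.5]
(200, 400) [660.8 119.1  33.5]
tool
216 [[65, -15, 16], [64, -9, 15], [65, 7, 15], [29, 12, 3]]
224 [[-39, -10, -16], [-40, -6, -16], [-40, 4, -16], [-39, 8, -16]]
232 [[-53, -9, -17], [-51, -5, -16], [-53, 4, -17], [-54, 7, -17]]
240 [[-64, -8, -17], [-63, -5, -17], [-201, -1, -78], [-63, 7, -17]]
248 [[-116, -6, -38], [-72, -5, -17], [-72, 3, -17], [-117, 4, -38]]
256 [[-121, -5, -37], [-81, -5, -17], [-80, 3, -17], [-121, 4, -38]]
264 [[-126, -5, -37], [-120, -3, -34], [-120, 2, -34], [-125, 4, -37]]
272 [[-131, -5, -38], [-122, -3, -33], [-121, 2, -32], [-132, 3, -38]]
280 [[-133, -5, -36], [-124, -3, -31], [-124, 2, -31], [-132, 3, -36]]
288 [[-133, -5, -34], [-126, -3, -30], [-125, 2, -29], [-133, 3, -34]]
296 [[-132, -5, -31], [-126, -3, -27], [-126, 2, -27], [-132, 3, -31]]
304 [[-132, -5, -29], [-124, -3, -23], [-124, 2, -23], [-132, 3, -29]]
312 [[-133, -5, -26], [-99, -4, 0], [-99, 3, -1], [-133, 4, -26]]
```

Request:
arm_command --slide '[[-2,-2,0],[-4,-4,0],[-4,-4,0],[-4,-4,0],[-4,-4,0],[-4,-4,0],[-4,-4,0],[-4,-4,0],[-4,-4,0]]' --turn '[[0,0,0],[0,0,0],[0,0,0],[0,0,0],[0,0,0],[0,0,0],[0,0,0],[0,0,0],[0,0,0]]' --grip '[255,0,0,0,0,0,0,0,0]'

```text
time_s: 4.73
ee_pos: [653.4, 220.5, 101.9]
ee_rot: [29.1, 89.9, -152.8]
force: [0.6, -0.7, 0.7]
gripper_width: 50.8
```

```bash
python3 - <<'E'
from h import *
s=env.state();print(s['ee_pos'],s['gripper_width'])
p,d=env.grab_frame("scene"); P=cloud("scene",d)
cv2.imwrite("pics/s4.png",cv2.resize(p[110:240,340:480,::-1],None,fx=5,fy=5,interpolation=cv2.INTER_CUBIC))
p,d=env.grab_frame("wrist"); cv2.imwrite("pics/w4.png",p[:,:,::-1])
E
```

```text
[653.40880069 220.54280105 101.89952355] 50.78385568598833
```

View pics/s4.png

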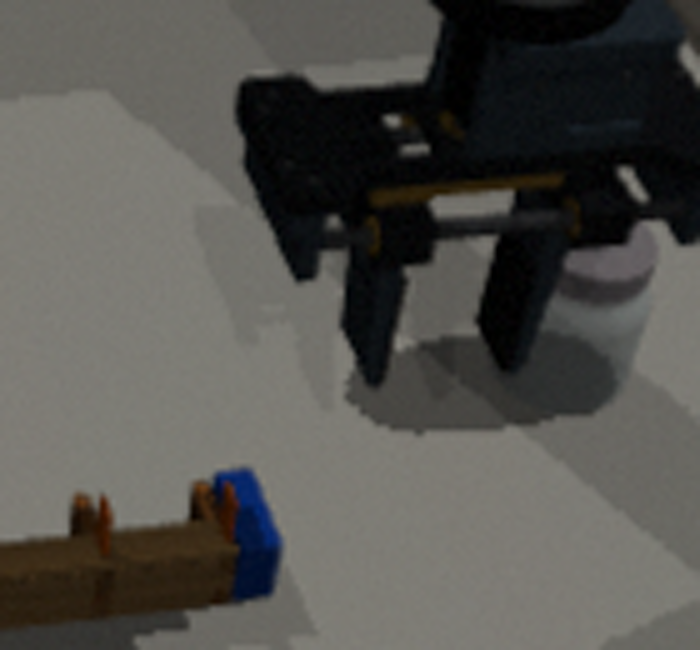

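View pics/w4.png

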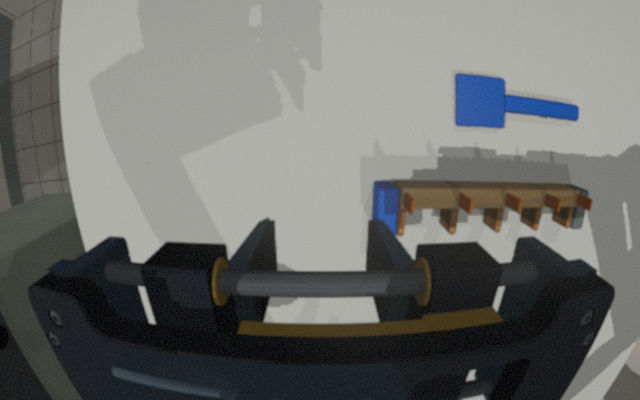

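The depth and both pictures put the fingertips about 32 mm behind the TCP. The stated geometry has them 8 mm ahead of it. Before trusting either, I'll probe over bare table, lowering slowly and watching the force.

Request:
arm_command --slide '[[2,0,0],[4,0,0],[6,0,0],[7.5,0,0],[8.5,0,0],[8.5,0,0],[8.5,0,0],[8.5,0,0],[8.5,0,0]]' --turn '[[0,0,0],[0,0,0],[0,0,0],[0,0,0],[0,0,0],[0,0,0],[0,0,0],[0,0,0],[0,0,0]]' --grip '[255,255,255,255,255,255,255,255,255]'

```text
time_s: 5.58
ee_pos: [654.6, 221.5, 19.0]
ee_rot: [-162.7, 89.8, 15.4]
force: [0.4, -0.1, -0.2]
gripper_width: 4.6
```

Request:
arm_command --slide '[[0.1,0,0],[0.2,0,0],[0.3,0,0],[0.4,0,0],[0.5,0,0],[0.6,0,0],[0.7,0,0],[0.8,0,0],[0.9,0,0],[0.9,0,0]]' --turn '[[0,0,0],[0,0,0],[0,0,0],[0,0,0],[0,0,0],[0,0,0],[0,0,0],[0,0,0],[0,0,0],[0,0,0]]' --grip '[255,255,255,255,255,255,255,255,255,255]'

```text
time_s: 6.42
ee_pos: [653.4, 221.1, 8.2]
ee_rot: [30.7, 90.0, -151.2]
force: [0.5, -0.1, 0.3]
gripper_width: 0.4
```

```bash
python3 - <<'E'
from h import *
s=env.state();print(s['ee_pos'],s['gripper_width'],s['force'])
p,d=env.grab_frame("scene"); P=cloud("scene",d)
cv2.imwrite("pics/s5.png",cv2.resize(p[130:260,340:480,::-1],None,fx=5,fy=5,interpolation=cv2.INTER_CUBIC))
E
```

```text
[653.44231095 221.12378379   8.18971412] 0.4431766598028852 [ 0.50000586 -0.09948674  0.29049907]
```

View pics/s5.png

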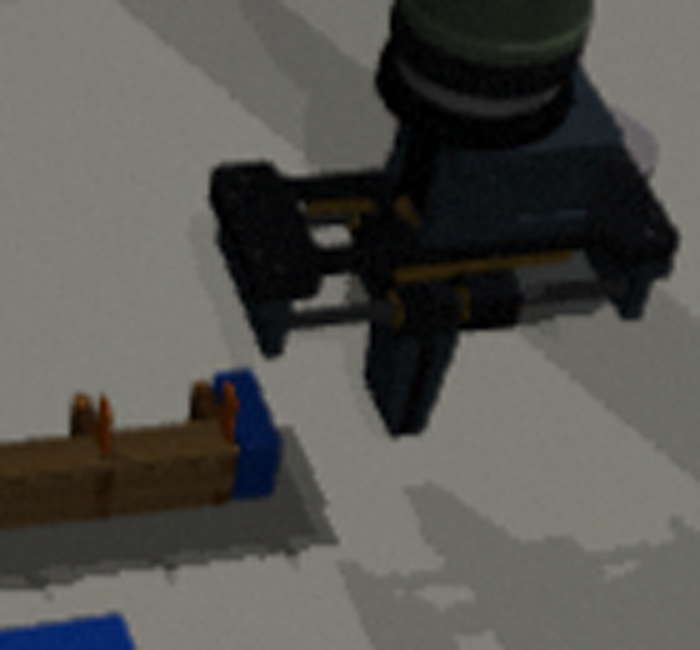

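Request:
arm_command --slide '[[0.4,0,0],[0.8,0,0],[1.2,0,0],[1.6,0,0],[2,0,0],[2.4,0,0],[2.8,0,0],[2.8,0,0],[2.8,0,0]]' --turn '[[0,0,0],[0,0,0],[0,0,0],[0,0,0],[0,0,0],[0,0,0],[0,0,0],[0,0,0],[0,0,0]]' --grip '[255,255,255,255,255,255,255,255,255]'

```text
time_s: 7.22
ee_pos: [653.4, 221.1, -19.9]
ee_rot: [26.1, 90.0, -155.8]
force: [0.1, -0.7, 0.1]
gripper_width: 0.5
```

```bash
python3 - <<'E'
from h import *
s=env.state();print(s['ee_pos'],s['gripper_width'],s['force'])
p,d=env.grab_frame("scene"); P=cloud("scene",d)
cv2.imwrite("pics/s6.png",cv2.resize(p[130:260,340:480,::-1],None,fx=5,fy=5,interpolation=cv2.INTER_CUBIC))
m=(d>0)&(abs(P[...,1]-220)<140)&(abs(P[...,0]-650)<80)&(P[...,2]>8)&(P[...,1]>172)
rel=P[m]-s['ee_pos']
for lo in range(-100,110,12):
    q=rel[(rel[:,1]>=lo)&(rel[:,1]<lo+12)]
    if len(q): print(lo,'zmin',np.percentile(q[:,2],2).round(),'x',q[:,0].min().round(),q[:,0].max().round(), len(q))
p,d=env.grab_frame("top"); P=cloud("top",d)
E
```

```text
[653.4452537  221.09039607 -19.86362025] 0.5191249894147698 [ 0.06917485 -0.71332883  0.08985876]
-52 zmin 126.0 x -34.0 56.0 591
-40 zmin 125.0 x -31.0 57.0 810
-28 zmin 116.0 x -31.0 53.0 1024
-16 zmin 44.0 x -27.0 46.0 1130
-4 zmin 45.0 x -22.0 42.0 887
8 zmin 84.0 x -83.0 38.0 954
20 zmin 133.0 x -83.0 38.0 1254
32 zmin 128.0 x -83.0 38.0 818
44 zmin 126.0 x -46.0 38.0 502
56 zmin 125.0 x -11.0 38.0 240
68 zmin 112.0 x -12.0 40.0 191
80 zmin 133.0 x -25.0 40.0 101
```

View pics/s6.png

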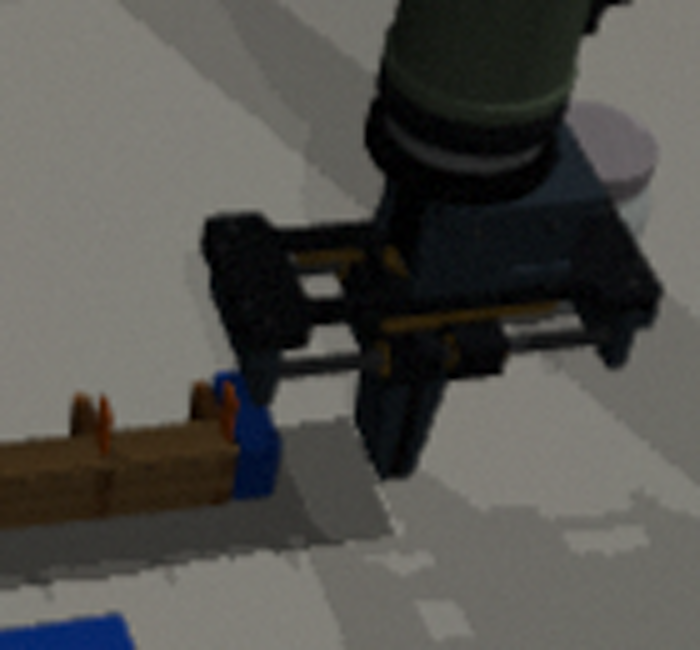

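Request:
arm_command --slide '[[0.2,0,0],[0.4,0,0],[0.6,0,0],[0.8,0,0],[0.8,0,0]]' --turn '[[0,0,0],[0,0,0],[0,0,0],[0,0,0],[0,0,0]]' --grip '[255,255,255,255,255]'

```text
time_s: 7.73
ee_pos: [653.2, 221.0, -28.1]
ee_rot: [27.4, 89.9, -154.5]
force: [0.2, -0.9, -0.5]
gripper_width: 0.7
```

Request:
arm_command --slide '[[0.1,0,0],[0.2,0,0],[0.3,0,0],[0.3,0,0]]' --turn '[[0,0,0],[0,0,0],[0,0,0],[0,0,0]]' --grip '[255,255,255,255]'

```text
time_s: 8.07
ee_pos: [653.8, 221.2, -30.3]
ee_rot: [-173.6, 90.0, 4.5]
force: [-0.5, -0.0, 0.6]
gripper_width: 0.6
```

Request:
arm_command --slide '[[0.1,0,0],[0.2,0,0],[0.2,0,0]]' --turn '[[0,0,0],[0,0,0],[0,0,0]]' --grip '[255,255,255]'

```text
time_s: 8.32
ee_pos: [653.8, 221.2, -30.4]
ee_rot: [-165.9, 90.0, 12.2]
force: [-4.0, 0.8, 10.1]
gripper_width: 0.4
```

Request:
arm_command --slide '[[0.1,0,0],[0.2,0,0],[0.2,0,0]]' --turn '[[0,0,0],[0,0,0],[0,0,0]]' --grip '[255,255,255]'

```text
time_s: 8.57
ee_pos: [653.8, 221.2, -30.4]
ee_rot: [-165.3, 89.9, 12.8]
force: [-5.6, -2.6, 19.1]
gripper_width: 0.4
```

Request:
arm_command --slide '[[0.1,0,0],[0.2,0,0],[0.2,0,0]]' --turn '[[0,0,0],[0,0,0],[0,0,0]]' --grip '[255,255,255]'

```text
time_s: 8.82
ee_pos: [653.9, 221.2, -30.5]
ee_rot: [-165.1, 89.9, 13.0]
force: [-8.0, -2.0, 28.2]
gripper_width: 0.4
```

The force rises at TCP z = -30.4, so the fingertips really are 30.4 mm behind the TCP. For a tip height of 54.5 I need TCP z of about 24.

Request:
arm_command --slide '[[-2,0,0],[-4,0,0],[-5.5,0,0],[-6.05,0,0],[-6.05,2,0],[-6.05,4,0],[-6.05,4,0],[-6.05,4,0],[-6.05,4,0]]' --turn '[[0,0,0],[0,0,0],[0,0,0],[0,0,0],[0,0,0],[0,0,0],[0,0,0],[0,0,0],[0,0,0]]' --grip '[255,255,255,255,255,255,255,255,255]'

```text
time_s: 9.57
ee_pos: [652.1, 181.6, 23.5]
ee_rot: [-24.2, 90.0, 153.8]
force: [0.9, 0.5, 0.1]
gripper_width: 0.4
```

```bash
python3 - <<'E'
from h import *
p,d=env.grab_frame("scene"); cv2.imwrite("pics/s7.png",cv2.resize(p[130:260,260:440,::-1],None,fx=4,fy=4))
p,d=env.grab_frame("wrist"); cv2.imwrite("pics/w7.png",p[:,:,::-1])
s=env.state();print(s['time_s'],s['ee_pos'].round(2),rot(s).round(3),s['force'].round(2))
E
```

```text
9.6667 [652.24 182.06  23.65] [[-0.    -0.033 -0.999]
 [ 0.    -0.999  0.033]
 [-1.    -0.     0.   ]] [ 0.46 -0.42  0.01]
```

View pics/s7.png

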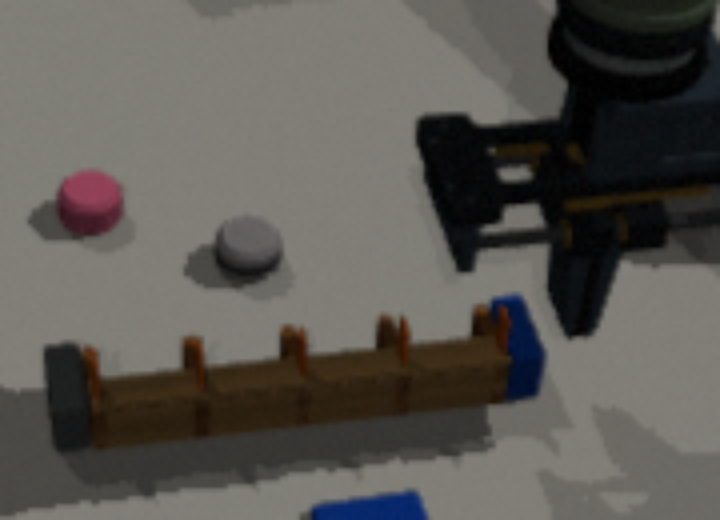

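View pics/w7.png

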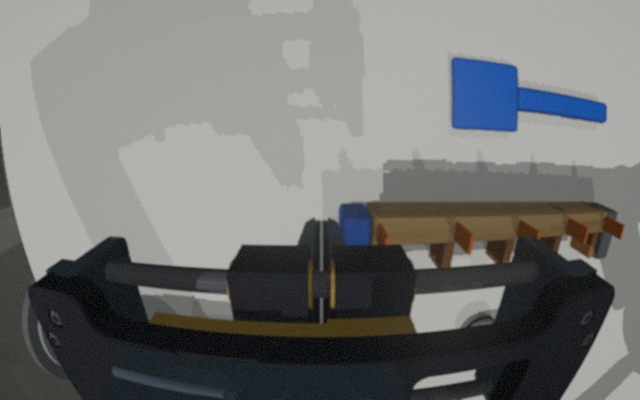

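Request:
arm_command --slide '[[0,0.8,0],[0,1.6,0],[0,2.4,0],[0,3.2,0],[0,4,0],[0,4.6,0],[0,4.6,0]]' --turn '[[0,0,0],[0,0,0],[0,0,0],[0,0,0],[0,0,0],[0,0,0],[0,0,0]]' --grip '[255,255,255,255,255,255,255]'

```text
time_s: 10.25
ee_pos: [650.8, 133.9, 24.3]
ee_rot: [168.4, 90.0, -13.6]
force: [-0.1, -0.1, 1.7]
gripper_width: 0.5
```

```bash
python3 - <<'E'
from h import *
p,d=env.grab_frame("scene"); cv2.imwrite("pics/s8.png",cv2.resize(p[130:260,260:440,::-1],None,fx=4,fy=4))
s=env.state();print(s['time_s'],s['ee_pos'].round(2),s['force'].round(2))
E
```

```text
10.3 [650.89 134.33  24.41] [-0.23  0.75  3.04]
```

View pics/s8.png

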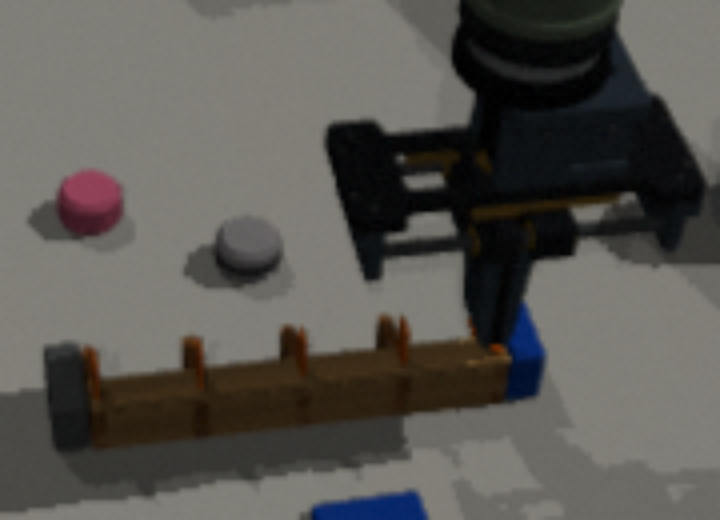

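Tab a is bent under the fingertip at (490,345), and the others are still upright. I'll continue to rack y = -28.

Request:
arm_command --slide '[[0,0.8,0],[0,1.6,0],[0,2.4,0],[0,3.2,0],[0,4,0],[0,4.8,0],[0,5.6,0],[0,6.4,0],[0,7.2,0],[0,8,0],[0,8.8,0],[0,9.6,0],[0,10.4,0],[0,11.2,0],[0,11.4,0]]' --turn '[[0,0,0],[0,0,0],[0,0,0],[0,0,0],[0,0,0],[0,0,0],[0,0,0],[0,0,0],[0,0,0],[0,0,0],[0,0,0],[0,0,0],[0,0,0],[0,0,0],[0,0,0]]' --grip '[255,255,255,255,255,255,255,255,255,255,255,255,255,255,255]'

```text
time_s: 11.55
ee_pos: [647.0, 20.3, 24.1]
ee_rot: [-88.9, 90.0, 89.1]
force: [0.9, 2.5, -0.2]
gripper_width: 0.4
```

```bash
python3 - <<'E'
from h import *
p,d=env.grab_frame("scene"); cv2.imwrite("pics/s9.png",cv2.resize(p[130:260,260:440,::-1],None,fx=4,fy=4))
s=env.state();print(s['time_s'],s['ee_pos'].round(2),s['force'].round(2))
E
```

```text
11.6 [646.97  20.38  24.11] [0.4  1.42 2.04]
```

View pics/s9.png

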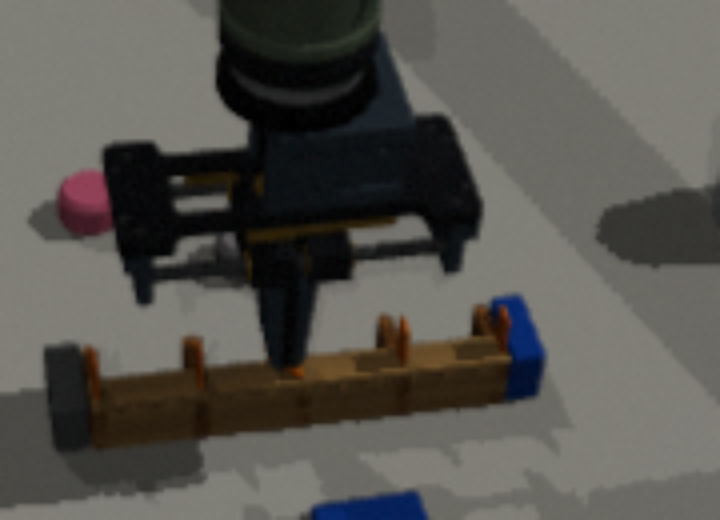

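Tab c is bent under the finger at (290,365), a and b have sprung back, and d is untouched. I'll finish into gap 3 and then lift.

Request:
arm_command --slide '[[0,0.6,0],[0,1.2,0],[0,1.7,0],[0,1.7,0],[0,1.7,0],[0,1.7,0]]' --turn '[[0,0,0],[0,0,0],[0,0,0],[0,0,0],[0,0,0],[0,0,0]]' --grip '[255,255,255,255,255,255]'

```text
time_s: 12.1
ee_pos: [646.3, 4.1, 23.9]
ee_rot: [45.4, 90.0, -136.5]
force: [0.1, -0.1, 0.2]
gripper_width: 0.5
```

```bash
python3 - <<'E'
from h import *
p,d=env.grab_frame("scene"); cv2.imwrite("pics/s10.png",cv2.resize(p[130:260,260:440,::-1],None,fx=4,fy=4))
s=env.state();print(s['time_s'],s['ee_pos'].round(2),s['force'].round(2))
E
```

```text
12.15 [646.34   4.25  23.9 ] [-0.58  0.44  0.54]
```

View pics/s10.png

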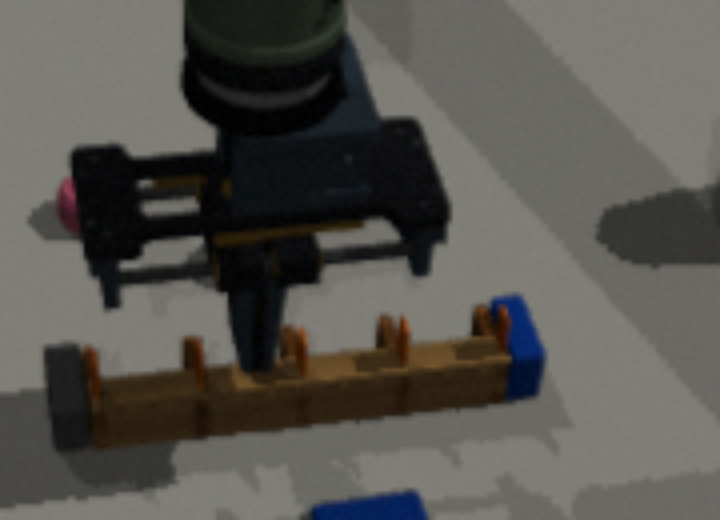

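Request:
arm_command --slide '[[-2,0,0],[-5,0,0],[-9,0,0],[-10,0,0],[-10,0,0],[-10,0,0]]' --turn '[[0,0,0],[0,0,0],[0,0,0],[0,0,0],[0,0,0],[0,0,0]]' --grip '[255,255,255,255,255,255]'

```text
time_s: 12.65
ee_pos: [646.3, 4.5, 124.1]
ee_rot: [164.3, 90.0, -17.6]
force: [-0.6, -0.9, -0.8]
gripper_width: 0.5
```

The third tab has sprung back, d and e are untouched, and the run is complete. Next I go behind the stopper with the fingers about 20 mm apart, as a cradle.

Request:
arm_command --slide '[[0,-0.5,3],[0,-1,6],[0,-1.5,9],[0,-1.96,12],[0,-1.96,15],[0,-1.96,18.1],[3,-1.96,18.1],[6,-1.96,18.1],[9,-1.96,18.1],[11,-1.96,18.1],[11,-1.96,18.1],[11,-1.96,18.1],[11,-1.96,18.1]]' --turn '[[0,0,0],[0,0,0],[0,0,0],[0,0,0],[0,0,0],[0,0,0],[0,0,0],[0,0,0],[0,0,0],[0,0,0],[0,0,0],[0,0,0],[0,0,0]]' --grip '[199,199,199,199,199,199,199,199,199,199,199,199,199]'

```text
time_s: 13.73
ee_pos: [466.3, 29.9, 14.1]
ee_rot: [23.1, 90.0, -158.8]
force: [1.3, 0.1, 0.6]
gripper_width: 20.2
```

```bash
cat >> h.py <<'E'
def toRack(P):
    c,s=np.cos(YAW),np.sin(YAW); d=np.asarray(P)[...,:2]-C
    return np.stack([c*d[...,0]+s*d[...,1],-s*d[...,0]+c*d[...,1]],-1)
def disc(n,cx,cy,r=45):
    p,d=env.grab_frame(n);P=cloud(n,d);h=cv2.cvtColor(p,cv2.COLOR_RGB2HSV)
    x,y,z=P[...,0],P[...,1],P[...,2]
    m=(np.hypot(x-cx,y-cy)<r)&(z>18)&(z<27)&(d>0); m=cv2.morphologyEx(m.astype(np.uint8),cv2.MORPH_OPEN,np.ones((3,3)))>0
    q=P[m][:,:2].astype(np.float32); return p,cv2.minEnclosingCircle(q) if len(q) else None,m.sum()
E
python3 - <<'E'
from h import *
for n in ("scene","top"):
    p,c,k=disc(n,525,28); print(n,c,k,toRack(c[0]))
    cv2.imwrite(f"pics/{n}11.png",cv2.resize(p[130:260,240:420,::-1],None,fx=4,fy=4))
s=env.state();print(s['time_s'],s['ee_pos'].round(2),toRack(s['ee_pos']),s['force'].round(2),s['gripper_width'],rot(s).round(3))
E
```

```text
scene ((525.2723388671875, 28.355302810668945), 19.476905822753906) 146 [-106.85573548   -6.97409353]Traceback (most recent call last):
  File "<stdin>", line 3, in <module>
TypeError: 'NoneType' object is not subscriptable
```

View pics/scene11.png

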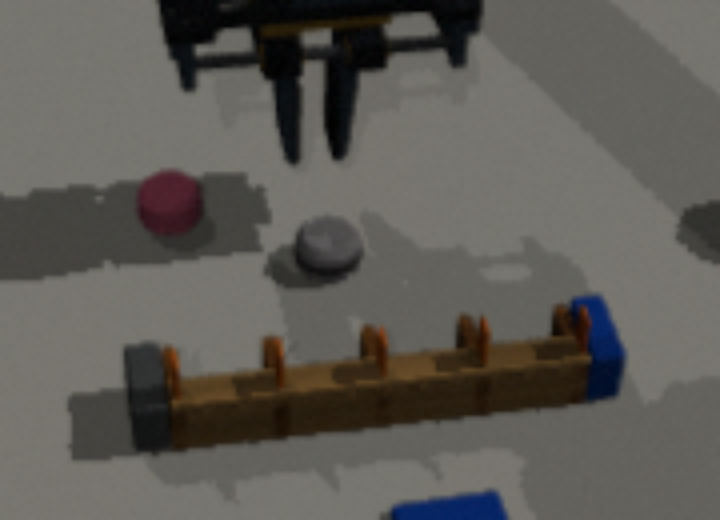

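Request:
arm_command --slide '[[1.5,0,0],[3,0,0],[3.95,0,0],[3.95,0,0],[3.95,0,0],[3.95,0,-0.6],[3.95,0,-1.2],[3.95,0,-1.8],[3.95,0,-2.2],[3.95,0,-2.5],[3.95,0,-2.5]]' --turn '[[0,0,0],[0,0,0],[0,0,0],[0,0,0],[0,0,0],[0,0,0],[0,0,0],[0,0,0],[0,0,0],[0,0,0],[0,0,0]]' --grip '[199,199,199,199,199,199,199,199,199,199,199]'

```text
time_s: 14.75
ee_pos: [491.4, 29.2, -25.4]
ee_rot: [-9.0, 90.0, 169.0]
force: [-0.5, 1.0, 0.4]
gripper_width: 19.9
```

```bash
python3 - <<'E'
from h import *
p,c,k=disc("scene",525,28); print(c,k,toRack(c[0]))
cv2.imwrite(f"pics/s12.png",cv2.resize(p[130:260,240:420,::-1],None,fx=4,fy=4))
s=env.state();print(s['time_s'],s['ee_pos'].round(2),toRack(s['ee_pos']),s['force'].round(2),s['gripper_width'])
E
```

```text
((522.2935791015625, 30.740489959716797), 23.032716751098633) 149 [-109.91157035   -4.68848623]
14.8 [491.36  29.13 -25.48] [-140.77874921   -7.32012202] [-0.53 -0.18  0.7 ] 20.08183661981092
```

View pics/s12.png

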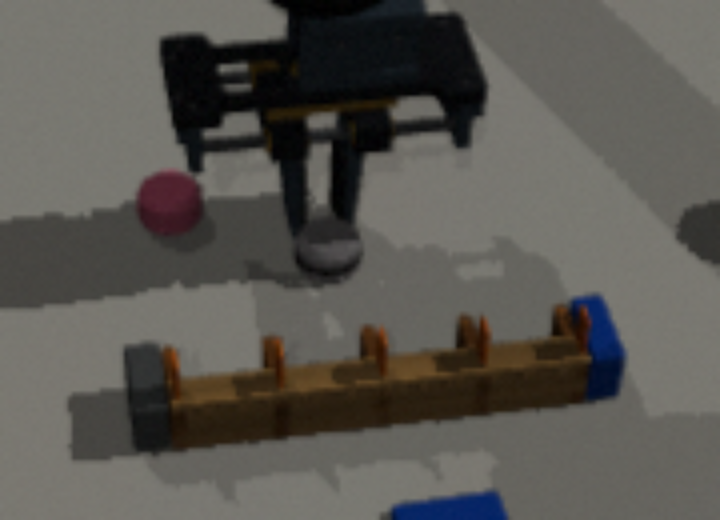

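The fingers cradle the stopper, just touching it at (328,245). Now the diagonal push.

Request:
arm_command --slide '[[0,0.1,-0.5],[0,0.25,-1],[0,0.45,-1.5],[0,0.65,-2],[0,0.85,-2.5],[0,1.05,-3],[0,1.25,-3.5],[0,1.45,-4],[0,1.65,-4.5],[0,1.85,-5],[0,2.05,-5.5],[0,2.1,-5.8],[0,2.1,-5.8],[0,2.1,-5.8]]' --turn '[[0,0,0],[0,0,0],[0,0,0],[0,0,0],[0,0,0],[0,0,0],[0,0,0],[0,0,0],[0,0,0],[0,0,0],[0,0,0],[0,0,0],[0,0,0],[0,0,0]]' --grip '[199,199,199,199,199,199,199,199,199,199,199,199,199,199]'

```text
time_s: 15.97
ee_pos: [549.3, 6.0, -25.3]
ee_rot: [174.0, 89.9, -7.9]
force: [0.3, -0.1, 0.5]
gripper_width: 20.0
```

```bash
python3 - <<'E'
from h import *
p,c,k=disc("scene",*W(-50,-28,0)[:2],30); print(c,k,toRack(c[0]))
cv2.imwrite(f"pics/s13.png",cv2.resize(p[130:260,240:420,::-1],None,fx=4,fy=4))
p,d=env.grab_frame("wrist");cv2.imwrite(f"pics/w13.png",p[:,:,::-1])
s=env.state();print(s['time_s'],s['ee_pos'].round(2),toRack(s['ee_pos']),s['force'].round(2),s['gripper_width'])
E
```

```text
((580.5377197265625, 2.9216091632843018), 21.86887550354004) 166 [-50.78128433 -30.57051322]
16.0667 [548.96   6.15 -25.24] [-82.45305169 -28.38872228] [-0.59  0.29  0.39] 20.27481028657058
```

View pics/s13.png

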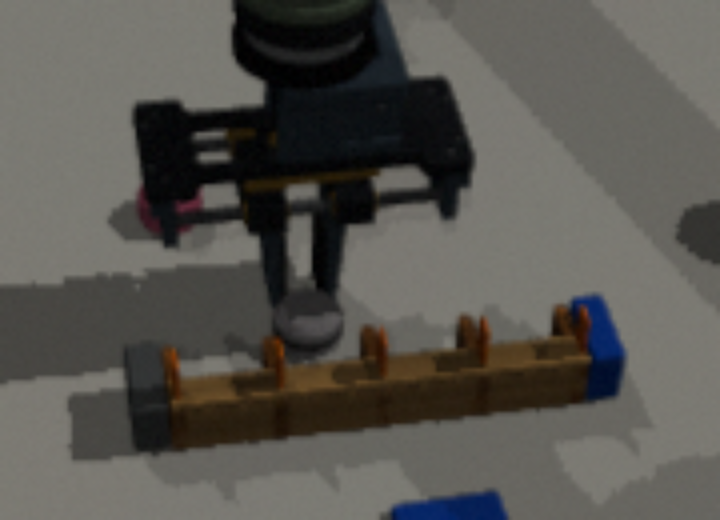

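View pics/w13.png

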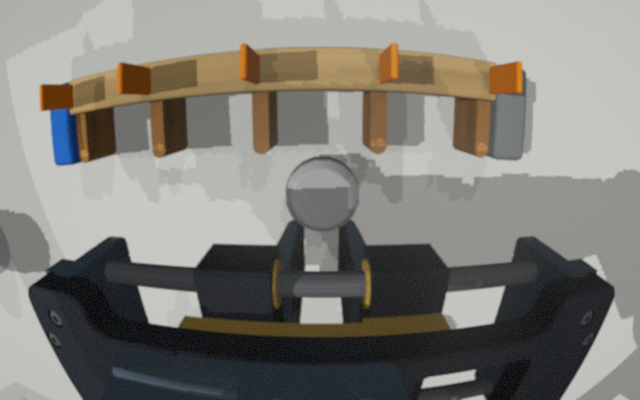

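The wrist view shows the stopper at (322,193), centred between the ribs of gap 3 at columns 264 and 374. Pushing straight in.

Request:
arm_command --slide '[[0,0,-0.4],[0,0,-0.8],[0,0,-1.2],[0,0,-1.6],[0,0,-2],[0,0,-2.4],[0,0,-2.8],[0,0,-3.2],[0,0,-3.5],[0,0,-3.5]]' --turn '[[0,0,0],[0,0,0],[0,0,0],[0,0,0],[0,0,0],[0,0,0],[0,0,0],[0,0,0],[0,0,0],[0,0,0]]' --grip '[199,199,199,199,199,199,199,199,199,199]'

```text
time_s: 16.9
ee_pos: [584.8, 4.9, -25.4]
ee_rot: [177.8, 89.9, -4.1]
force: [-0.8, 0.4, -0.2]
gripper_width: 20.3
```

```bash
python3 - <<'E'
from h import *
p,d=env.grab_frame("wrist");cv2.imwrite(f"pics/w14.png",p[:,:,::-1])
s=env.state();print(s['time_s'],s['ee_pos'].round(2),toRack(s['ee_pos']),s['force'].round(2),s['gripper_width'])
E
```

```text
16.95 [584.76   4.93 -25.44] [-46.62717968 -28.42070575] [-0.74 -0.79  0.21] 20.096962818422377
```

View pics/w14.png

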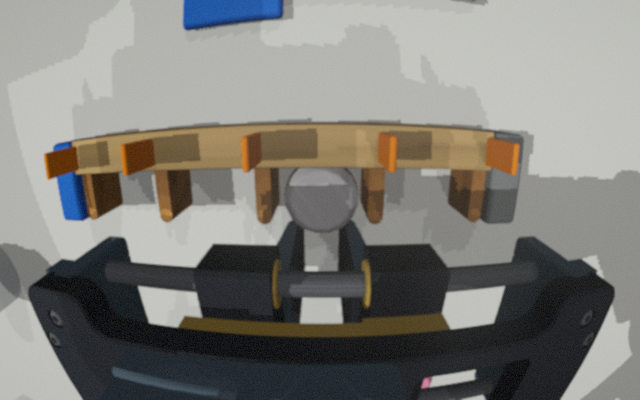

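Request:
arm_command --slide '[[0,0,-0.2],[0,0,-0.4],[0,0,-0.6],[0,0,-0.75],[0,0,-0.9],[0,0,-1],[0,0,-1]]' --turn '[[0,0,0],[0,0,0],[0,0,0],[0,0,0],[0,0,0],[0,0,0],[0,0,0]]' --grip '[199,199,199,199,199,199,199]'

```text
time_s: 17.53
ee_pos: [593.8, 4.7, -25.5]
ee_rot: [174.3, 90.0, -7.6]
force: [-2.4, -0.4, 0.5]
gripper_width: 19.7
```

Request:
arm_command --slide '[[0,0,-0.1],[0,0,-0.2],[0,0,-0.2]]' --turn '[[0,0,0],[0,0,0],[0,0,0]]' --grip '[199,199,199]'

```text
time_s: 17.78
ee_pos: [595.7, 4.6, -25.5]
ee_rot: [168.8, 90.0, -13.1]
force: [-2.1, 0.6, 1.5]
gripper_width: 19.7
```

Request:
arm_command --slide '[[0,0,-0.1],[0,0,-0.2],[0,0,-0.2]]' --turn '[[0,0,0],[0,0,0],[0,0,0]]' --grip '[199,199,199]'

```text
time_s: 18.03
ee_pos: [596.5, 4.6, -25.5]
ee_rot: [2.6, 89.9, -179.3]
force: [-4.6, 0.5, 3.0]
gripper_width: 20.2
```

```bash
python3 - <<'E'
from h import *
p,d=env.grab_frame("wrist");cv2.imwrite(f"pics/w15.png",p[:,:,::-1])
s=env.state();print(s['time_s'],s['ee_pos'].round(2),toRack(s['ee_pos']),s['force'].round(2),s['gripper_width'])
E
```

```text
18.0833 [596.49   4.54 -25.53] [-34.88635568 -28.42268868] [-5.23 -1.54  2.33] 20.0382660217895
```

View pics/w15.png

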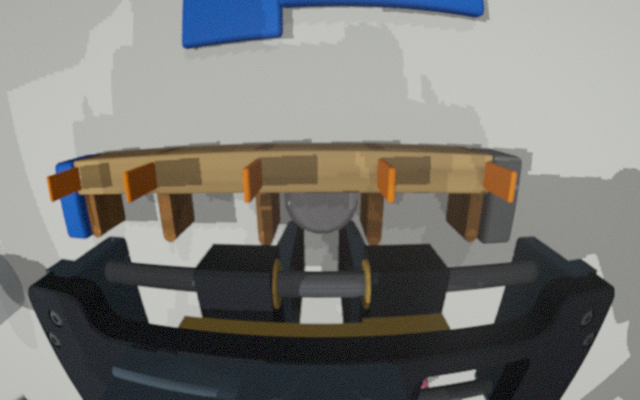

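Request:
arm_command --slide '[[0,0,-0.1],[0,0,-0.2],[0,0,-0.2],[0,0,-0.2]]' --turn '[[0,0,0],[0,0,0],[0,0,0],[0,0,0]]' --grip '[199,199,199,199]'

```text
time_s: 18.42
ee_pos: [596.5, 4.6, -25.6]
ee_rot: [1.4, 89.7, 179.5]
force: [-8.7, 0.9, 5.5]
gripper_width: 19.8
```

The arm has stalled at 9 N with no further motion, so the stopper looks home. Back off level, rise, and check.

Request:
arm_command --slide '[[0,0,0.3],[0,0,1],[0,0,3],[0,0,6],[0,0,8],[-4,0,10],[-8,0,13],[-12,0,16],[-16,0,20],[-18,0,22],[-18,0,22],[-18,0,22],[-18,0,22]]' --turn '[[0,0,0],[0,0,0],[0,0,0],[0,0,0],[0,0,0],[0,0,0],[0,0,0],[0,0,0],[0,0,0],[0,0,0],[0,0,0],[0,0,0],[0,0,0]]' --grip '[199,199,199,199,199,199,199,199,199,199,199,199,199]'

```text
time_s: 19.5
ee_pos: [380.9, 11.8, 155.6]
ee_rot: [-179.3, 89.7, -1.2]
force: [0.5, -0.2, -1.4]
gripper_width: 20.4
```

```bash
python3 - <<'E'
from h import *
for n in ("scene","top"):
    p,d=env.grab_frame(n);P=cloud(n,d)
    cv2.imwrite(f"pics/{n}16.png",cv2.resize(p[130:260,230:410,::-1],None,fx=4,fy=4,interpolation=cv2.INTER_CUBIC))
    r=toRack(P); m=(abs(r[...,1]+28)<23)&(r[...,0]>-40)&(r[...,0]<4)&(P[...,2]>20)&(P[...,2]<27)&(d>0)
    q=r[m]; print(n,m.sum(),q.min(0),q.max(0),np.median(P[m][:,2])) if m.sum() else print(n,0)
    print([ (l,[np.round(x["point"]) for x in env.search_frame(n,l)[:2]]) for l in ("stopper","jar","clip","scraper")])
p,d=env.grab_frame("wrist");cv2.imwrite(f"pics/w16.png",p[:,:,::-1])
s=env.state();print(s['time_s'],s['ee_pos'].round(2),s['force'].round(2))
E
```

```text
scene 48 [-21.77232064 -43.37572013] [ -6.9169658  -11.49484057] 24.334158477875235
[('stopper', [array([622.,   6.,  23.]), array([657.,  34.,  30.])]), ('jar', [array([561., 349.,  59.]), array([657., 160.,  36.])]), ('clip', [array([ 603., -351.,   12.])]), ('scraper', [array([749.,  26.,   9.])])]
top 138 [-20.91002492 -47.18048785] [  3.99342448 -11.52655327] 23.592246227481212
[('stopper', [array([623.,   0.,  24.]), array([464., -61.,  24.])]), ('jar', [array([538., 342.,  89.])]), ('clip', [array([ 596., -355.,   12.])]), ('scraper', [array([745.,  28.,   7.])])]
20.05 [379.6   11.77 154.16] [ 0.04 -0.36  0.24]
```

View pics/scene16.png

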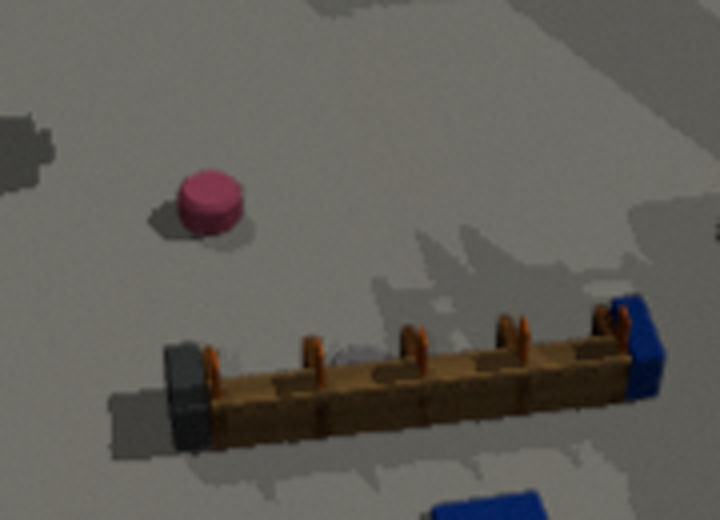

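View pics/top16.png

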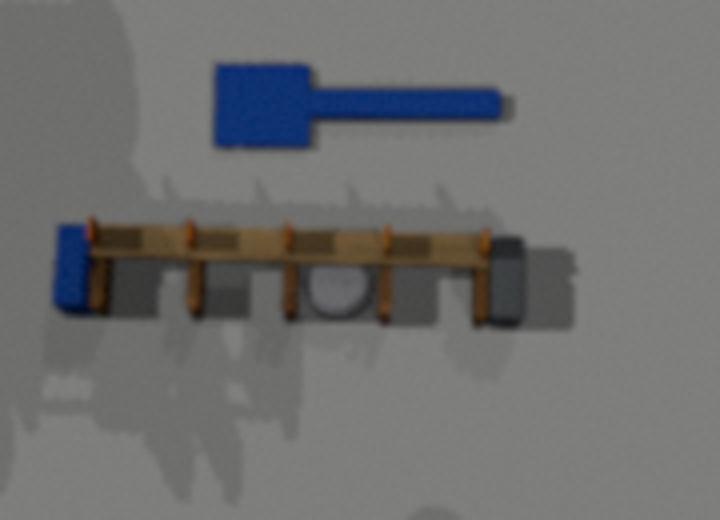

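View pics/w16.png

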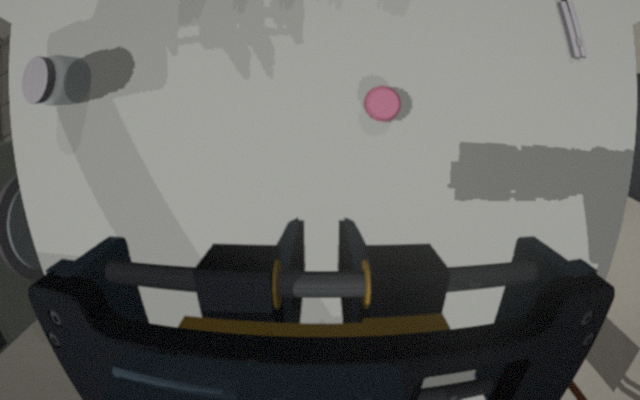

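```bash
python3 -c "
from workcell import env
print(env.state()['qvel'].round(2)); print(env.job_done())"
```

```text
[-0.02 -0.37  0.04 -0.05  0.03  0.07]
the job is handed in; nothing more can be done
None
```

The chrome stopper is in the third gap from the blue cap, pushed home against the rack's back. I handed the job in at about 20 s of the 62 s allowed.

- **Tabs:** I ran the closed fingertips along the rail from the blue end. Pictures showed tabs 1 and 3 bent under the finger. Tab 2 was passed at the same height between two pictures and stood upright in both, so I did not see it bend. I stopped in gap 3 with tabs 4 and 5 upright, then lifted off.
- **Stopper:** I pushed it along the worktop with the fingers 20 mm apart as a cradle, first diagonally, then straight into gap 3. The push stalled at about 9 N. Afterwards the top view showed it upright between ribs 3 and 4.
- **Left alone:** I never approached the jar, clip or scraper. Their last positions match the first within a few mm, except the jar. The top camera first mistook other things for it, so only the scene view compares, and that agrees within 5 mm. The pink disc has not moved either.

Two things disagreed with what I was given or expected:
- **Fingertip position:** The fingertips are about 30 mm behind the TCP, not 8 mm ahead as stated. I found this in the depth pictures and confirmed it by touching bare worktop with up to 28 N, then used the corrected value.
- **Home position:** The stopper's near edge measured rack x about -21 to -22, where -23 was expected. That is within the error of my rack fit.

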